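Brush out the flux-cleaning beaker and cover it

ROBOT

A 6-joint arm with a two-finger parallel gripper is mounted at the origin on the work surface. World frame = base frame: x ahead of the robot, y to its left, z up, the work surface at z = 0. Lengths are in m, angles in rad, forces in N, time in s.
With the tool pointing down it reaches from about 0.25 to 0.775 m from the base axis. Payload 8.9 kg.
Tool frame: the origin (TCP) lies on the centre line of the jaws, within the pads' length; the fingertips stand 25 mm ahead of it and the grasp point (between the pads) lies 6 mm ahead of it; z points along the fingers, y is the line along which they close (so a half turn about z gives the same grasp; the last joint's range is limited). The gripper opens to 85 mm and grips with 20 to 120 N. Pads are 22 mm wide; open, the fingers measure 114 mm over their backs; the gripper's body (76 mm by 85 mm) begins 54 mm behind the grasp point. The pads swing forward as they close: fully open they stand 13 mm farther back than shut.
Start: joints at [1.185, 0.291, -0.153, 1.127, 0, 1.431], TCP at [0.128, 0.509, 0.256] pointing down, gripper open.
Joint ranges: [-2.52, 2.52], [-0.91, 1.74], [-1.3, 1.37], [-1.96, 2.02], [-1.52, 1.47], [-3.14, 3.14]. Speed limits (rad/s): [2.22, 2.22, 2.79, 3.14, 3.14, 3.14].

INTERFACE

Orientations are given as a 3x3 rotation matrix whose columns are the frame's x, y, z axes.
In Python, from plant import state, grab_frame, calibration, bot gives the robot as it stands. The module is installed in compiled form; this text tells all that it offers.
- The arm moves only by the tool step_arm, never from a script. Its argument "moves" is text: rows parted by semicolons, each of 7 numbers parted by spaces: the turn, a rotation vector about the world's x, y, z in units of 0.5 rad (1.0 is 0.5 rad), then the shift along the world's x, y, z in units of 200 mm (1.0 is 200 mm), then the closure, from 0 (fully open) to 1 (shut). In form: rx ry rz tx ty tz grip; .... A call has 1 to 12 rows; each row is the pose to reach, as a shift and turn from the pose commanded when the call began; what a row does not reach only later rows make up. A row lasts 1/8 s, in which the tool goes at most 62.5 mm and 10.7 degrees, less where a joint would pass 70% of its speed; a pose out of reach is approached as far as the arm can. A call with a number of a shift or a turn outside -1 to 1 is refused whole. A call with a gripper value outside its range is refused whole. The fingers move at their own pace and stop on an object; the grip force is fixed at half the most. Time passes only in rows, so rows that repeat a pose let the fingers close. It gives the time, the measured TCP pose, the force, the opening and the grip force at its end, in the units of the state.
- state(): the state, without advancing time (a new reading comes with each control period).
- grab_frame(name): name is "side" or "top" or "wrist"; returns (picture, depth): 384x512x3 uint8, red, green, blue; 384x512 float32, m along the optical axis (not along the pixel's ray), 0 where there is no reading.
- calibration(name): a dict with "mtx" (3x3 intrinsics, pixels), "world_from_camera" (4x4, takes a point from camera to world coordinates). Camera axes: x right, y down, z forward; pixel columns grow to the right and rows downward; lengths in m; the calibration is good to about 2 mm. A picture is of the moment at which its call begins: read the wrist's pose just before it. calibration takes no time and is no camera call; for the wrist camera it gives the pose at the moment of the call.
- bot.hand_in(): hands the job in; it is judged then, once.
The state is a dict: "clock": time; "joint_pos": joint angles; "dq": joint speeds; "joint_efforts": joint torques, N m; "tcp_pos": TCP position; "tool_rot": TCP orientation; "wrist_force": force on the tool from outside, world axes, zero at the start; "wrist_torque": the same for the moment, N m; "gripper_width": opening from 0.0 (shut) to 1.0 (fully open); "finger_force": force on a finger pad.
Only numpy, scipy, OpenCV 4.12 (cv2) and the standard library are available. Lean on these libraries where they do the work, as an engineer would, in place of code of your own. Each camera call takes 0.05 s, during which the arm holds its last target. There are 200 camera calls.

TASK

Take the tube brush from its sloped holder and scrub out the open steel beaker with three full strokes, each from the beaker's bottom up until the bristle head is half out of the mouth. Then put the brush back fully home in its holder and set the loose steel lid gently on the beaker, seated and level. Leave the beaker standing where it is, and do not disturb the solvent dispenser, the solder reel or the tip-cleaner pot.

Things in the scene. Friction and masses are not known exactly. Their poses are not given: they have to be found in the camera images.
- beaker: Loose empty stainless-steel beaker, straight, open at the top, no handle: outside diameter 71 mm (rim bead 77 mm, look only), 100 mm high, bore 64 mm, floor 4 mm thick, 0.25 to 0.5 kg. Origin: centre of its underside; z up its axis.
- lid: Loose steel lid of the beaker, right way up on the bench. Up from its foot: locating boss 58 mm across, 0 to 6 mm (foot narrowed to 53), goes into the beaker's bore; disc 79 mm across, 6 to 10 mm; neck 14 mm across to 16 mm; round black knob 25 mm across, 16 to 40 mm. Origin: centre of the boss's foot; z up. Seated, the disc lies on the rim, origin 94 mm above the beaker's. About 0.11 kg.
- brush: Loose tube brush, 198 mm long, round: pale bristle head 51 mm across from 0 to 60 mm (rigid, tip edge chamfered), 7 mm steel stem to 104 mm, round black handle 19 mm across from 104 to 198 mm. Origin: centre of the bristle tip; z runs from the tip to the handle's end. Starts head down in the holder's tube, lying against the tube's lower side. About 0.09 kg.
- stand: Fixed brush holder: a dark round base 104 mm across, 14 mm high, carrying a black open tube that leans 25 degrees from upright towards the base's own -x. Origin: centre of the underside of the base; z up.
- stand_tube: The tube of the holder: bore 60 mm, 75 mm deep, outside diameter 67 mm. Origin: centre of the inner floor (18 mm from the base's centre towards its +x, 26 mm above the bench); z runs up the tube's axis, out of the mouth, which is at z = 75 mm. A brush put home may rest leaning up to 0.25 rad off this axis.
- dispenser: Loose bystander: white plastic solvent dispenser with a steel push-top dish, 66 mm across, 143 mm high. Origin: centre of its underside.
- reel: Loose bystander: solder reel standing on its flange, 80 mm across, 57 mm high. Origin: centre of its underside.
- cleaner_pot: Loose bystander: squat dark steel soldering-tip cleaner pot with brass wool in its mouth, 88 mm across, 61 mm high. Origin: centre of its underside.
Mind the look-alikes: they are no part of the job. What is shaped like the beaker but orange or pink is not meant.

How it is judged:
By the outcome, as a careful person would: the job done as asked, in the order asked, and still so for the second after the job is handed in, with the robot touching nothing.
It also fails if it takes over 72 s, if anything falls off the work surface, if the arm or the gripper's body presses on something with over 40 N, if the wrist force passes 120 N, or if a joint passes its speed limit or range.

## Working session

There is one attempt and no reset: what is moved stays moved. The work goes in short steps, Python scripts to look and compute and a tool call to move; the robot and the scene stay as the last step left them, time stands still between calls to the robot, and variables do not carry over. Pictures are saved under pics/ and viewed, at most 10 in all, crops included, and the job is handed in when it is done.

Besides the shell and the picture viewer there is one more tool, called after ">>>" as name(argument=value, ...) on one line, values as JSON. step_arm: Moves the arm, as the interface text tells. Shifts and turns lie within -1 to 1; 1 stands for 200 mm of shift or 0.5 rad of turn. Its arguments: {"type":"object","properties":{"moves":{"type":"string"}},"required":["moves"]}

```bash
mkdir -p pics
python3 - <<'E'
from plant import *
import cv2,numpy as np
print(state())
for n in ["side","top"]:
    p,d=grab_frame(n); cv2.imwrite(f"pics/{n}0.png",p[:,:,::-1]); np.save(f"{n}0.npy",d); np.save(f"{n}0p.npy",p)
    print(n,calibration(n))
E
```

```text
{'clock': 0.0, 'joint_pos': array([ 1.18470949e+00,  2.91266932e-01, -1.54120126e-01,  1.12671082e+00,
       -3.38272372e-05,  1.43147692e+00]), 'dq': array([ 0.00032922,  0.00108053,  0.00022852, -0.00048619,  0.00023802,
        0.00085987]), 'joint_efforts': array([ 9.08873062e-04, -5.37138391e+01,  3.31374872e+01,  1.58720522e-02,
       -1.24704029e-04,  1.42115559e-05]), 'tcp_pos': array([0.12810273, 0.50870988, 0.25574154]), 'tool_rot': array([[-9.69707081e-01,  2.44270273e-01, -4.58783740e-04],
       [ 2.44270660e-01,  9.69706327e-01, -1.21848373e-03],
       [ 1.47246141e-04, -1.29363971e-03, -9.99999152e-01]]), 'wrist_force': array([-0.49062356,  0.83408734,  0.09142017]), 'wrist_torque': array([-0.01068909, -0.03201275,  0.0609059 ]), 'finger_force': 0.0, 'gripper_width': 0.9997416741009325}
side {'mtx': array([[454.13857211,   0.        , 245.70609521],
       [  0.        , 454.13857211, 201.12263894],
       [  0.        ,   0.        ,   1.        ]]), 'world_from_camera': array([[-0.75161419, -0.44738055,  0.48469243,  0.15934896],
       [-0.6592907 ,  0.48693719, -0.57291181,  0.41917862],
       [ 0.02029483, -0.75016186, -0.66094274,  0.60036105],
       [ 0.        ,  0.        ,  0.        ,  1.        ]])}
top {'mtx': array([[422.51750923,   0.        , 262.00771814],
       [  0.        , 422.51750923, 185.4770109 ],
       [  0.        ,   0.        ,   1.        ]]), 'world_from_camera': array([[-0.02409219, -0.99766288,  0.06394013,  0.48365406],
       [-0.99961808,  0.02317457, -0.01505445, -0.04754059],
       [ 0.01353748, -0.06427841, -0.99784018,  0.99523605],
       [ 0.        ,  0.        ,  0.        ,  1.        ]])}
```

View pics/side0.png

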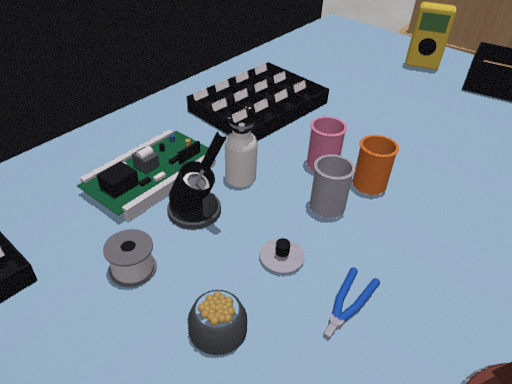

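View pics/top0.png

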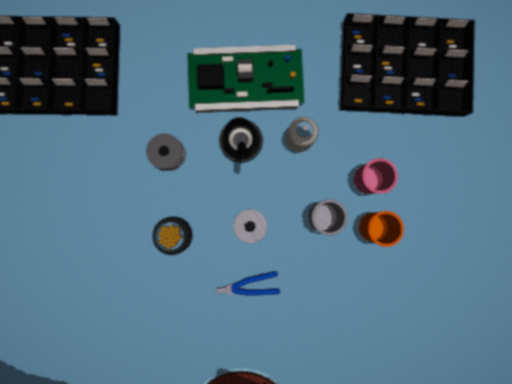

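Side view: grey beaker at (331,187), pink at (326,143) and orange at (375,165); lid (282,255), stand with brush (195,190), dispenser (240,158), reel (130,258), pot (218,320). Top view: grey (327,217), pink (379,176), orange (385,229), lid (250,226), stand (241,140). Only the grey one is steel-coloured, so it is the beaker. I'll confirm this in a crop.

```bash
cat > h.py <<'E'
from plant import *
import cv2,numpy as np
def pts(n,d,c=None):
    c=c or calibration(n);K=c["mtx"];T=c["world_from_camera"]
    v,u=np.mgrid[:384,:512]
    P=np.stack([(u-K[0,2])/K[0,0]*d,(v-K[1,2])/K[1,1]*d,d],-1)
    W=P@T[:3,:3].T+T[:3,3]; W[d==0]=np.nan
    return W
def circ(W,x0,y0,r,z0,z1):
    m=(np.hypot(W[...,0]-x0,W[...,1]-y0)<r)&(W[...,2]>z0)&(W[...,2]<z1)
    q=W[m]
    if len(q)<5: return None
    (c,R)=cv2.minEnclosingCircle(q[:,:2].astype(np.float32))
    return np.round([*c,R,np.median(q[:,2]),len(q)],4)
E
python3 - <<'E'
from h import *
W={n:pts(n,np.load(n+"0.npy")) for n in("side","top")}
print("table z",[np.nanmedian(W[n][...,2]) for n in W])
for nm,(u,v) in dict(beaker=(327,217),lid=(250,226),stand=(241,140),disp=(303,133),reel=(165,152),pot=(172,236),pink=(379,176),orange=(385,229)).items():
    p=W["top"][v-20:v+21,u-20:u+21].reshape(-1,3); p=p[p[:,2]>0.008]; print(nm,np.round(np.nanmedian(p,0),3),"zmax",np.round(np.nanpercentile(p[:,2],98),3))
    x,y=np.nanmedian(p,0)[:2]
    for n in W:
        for z0,z1 in((.004,.014),(.02,.05),(.09,.11)): print("  ",n,z0,circ(W[n],x,y,.06,z0,z1))
# brush handle points: dark above tube
for n in W:
    p=np.load(n+"0p.npy").astype(int);w=W[n]
    x,y=W["top"][140,241,:2]
    m=(np.hypot(w[...,0]-x,w[...,1]-y)<.13)&(w[...,2]>.125)&(p.max(2)<70)
    q=w[m];
    if len(q)<8: continue
    for a in np.arange(.12,.25,.01):
        s=q[(q[:,2]>=a)&(q[:,2]<a+.01)]
        if len(s): print(n,round(a,3),len(s),np.round(s.mean(0),4))
im=cv2.imread("pics/side0.png")
cv2.imwrite("pics/crop0.png",cv2.resize(im[100:290,150:410],(780,570),interpolation=cv2.INTER_CUBIC))
E
```

```text
table z [np.float64(-0.0011209270290803985), np.float64(0.0006646736212816418)]
beaker [ 0.47  -0.217  0.092] zmax 0.102
   side 0.004 [ 4.694e-01 -1.951e-01  3.520e-02  9.500e-03  1.310e+02]
   side 0.02 [ 4.694e-01 -1.953e-01  3.510e-02  3.520e-02  4.450e+02]
   side 0.09 [ 4.708e-01 -1.990e-01  3.920e-02  9.740e-02  4.500e+02]
   top 0.004 [ 4.718e-01 -2.183e-01  5.790e-02  5.400e-03  2.670e+02]
   top 0.02 [ 4.710e-01 -2.015e-01  3.440e-02  3.500e-02  1.180e+02]
   top 0.09 [ 4.708e-01 -2.033e-01  3.830e-02  9.960e-02  3.320e+02]
lid [ 0.454 -0.034  0.01 ] zmax 0.042
   side 0.004 [ 4.551e-01 -2.820e-02  4.090e-02  8.900e-03  1.000e+03]
   side 0.02 [ 4.53e-01 -2.85e-02  1.30e-02  3.70e-02  2.19e+02]
   side 0.09 None
   top 0.004 [ 4.554e-01 -3.700e-02  5.600e-02  9.900e-03  8.010e+02]
   top 0.02 [ 4.538e-01 -3.300e-02  1.240e-02  4.020e-02  9.600e+01]
   top 0.09 None
stand [ 0.646 -0.019  0.07 ] zmax 0.199
   side 0.004 [ 6.521e-01 -1.040e-02  5.170e-02  1.250e-02  5.550e+02]
   side 0.02 [ 6.537e-01 -6.000e-03  4.470e-02  3.590e-02  4.680e+02]
   side 0.09 [ 6.451e-01 -1.230
[... 2257 characters left out ...]
3.510e+02]
side 0.12 23 [ 0.6174 -0.0106  0.1275]
side 0.13 52 [ 0.6188 -0.025   0.1353]
side 0.14 42 [ 0.6109 -0.0151  0.1451]
side 0.15 46 [ 0.6055 -0.0126  0.1553]
side 0.16 46 [ 0.6016 -0.0129  0.1648]
side 0.17 48 [ 0.5961 -0.0143  0.1744]
side 0.18 50 [ 0.5919 -0.0149  0.1848]
side 0.19 59 [ 0.5871 -0.0163  0.1953]
side 0.2 13 [ 0.5896 -0.0168  0.2017]
top 0.12 3 [ 0.6294 -0.0214  0.1294]
top 0.13 11 [ 0.6268 -0.0199  0.1347]
top 0.14 14 [ 0.6221 -0.0205  0.1455]
top 0.15 16 [ 0.6147 -0.0205  0.1558]
top 0.16 14 [ 0.6128 -0.0231  0.1651]
top 0.17 14 [ 0.6079 -0.0241  0.1754]
top 0.18 13 [ 0.6031 -0.0244  0.185 ]
top 0.19 23 [ 0.5963 -0.024   0.1958]
top 0.2 27 [ 0.5925 -0.0262  0.2029]
```

View pics/crop0.png

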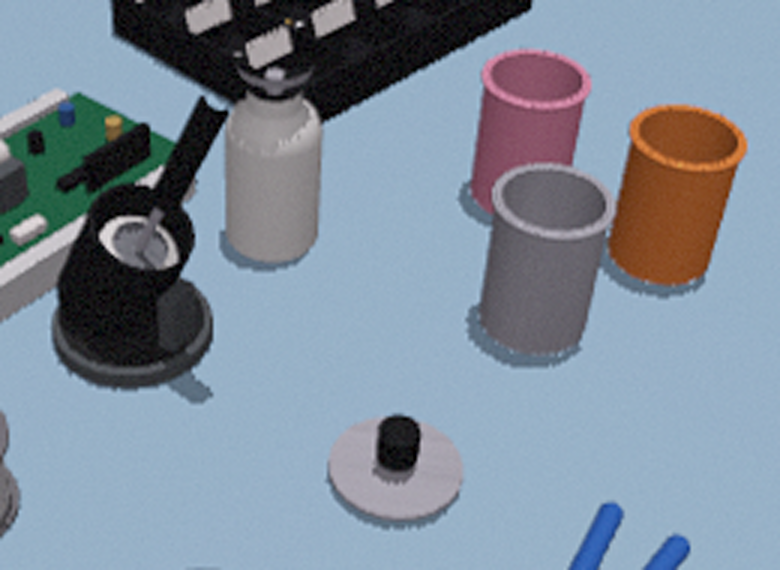

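The crop shows the plain grey steel beaker at crop (550,255), clearly different from the pink (535,130) and orange (680,190) ones. The lid is at (395,460) and the brush handle rises from the tube at (190,150). I'll start towards the brush.

>>> step_arm(moves="0 0 0.25 0.3 -0.3 0.1 0; 0 0 0.5 0.6 -0.6 0.1 0; 0 0 0.5 0.9 -0.9 0.1 0; 0 0 0.5 1 -1 0.1 0; 0 0 0.5 1 -1 0.1 0")

```text
clock: 0.72
tcp_pos: [0.3297, 0.307, 0.2762]
tool_rot: [[-1.0, -0.001, 0.0], [-0.001, 1.0, -0.0], [-0.0, -0.0, -1.0]]
wrist_force: [-0.1, 0.5, 1.0]
gripper_width: 1.003
finger_force: 0.0
```

>>> step_arm(moves="0 0 0 0.3 -0.3 0 0; 0 0 0 0.6 -0.6 0 0; 0 0 0 0.8 -0.9 0 0; 0 0 0 0.8 -1 0 0; 0 0 0 0.8 -1 0 0")

```text
clock: 1.35
tcp_pos: [0.4896, 0.1058, 0.2757]
tool_rot: [[-1.0, 0.002, -0.001], [0.002, 1.0, -0.001], [0.0, -0.001, -1.0]]
wrist_force: [-1.4, 0.6, 0.2]
gripper_width: 1.0
finger_force: 0.0
```

```bash
cat >> h.py <<'E'
from scipy.spatial.transform import Rotation as Ro
def rot(a,yaxis=(0,1,0)):   # tool z = -a, tool y near yaxis
    z=-np.array(a,float);z/=np.linalg.norm(z);y=np.array(yaxis,float);y-=z*(y@z);y/=np.linalg.norm(y)
    return np.c_[np.cross(y,z),y,z]
def go(p,R):
    s=state();rv=Ro.from_matrix(R@s["tool_rot"].T).as_rotvec()/.5
    print("turn",rv.round(3),"shift",((np.array(p)-s["tcp_pos"])/.2).round(3),"t",round(s["clock"],2),s["tcp_pos"].round(4))
E
python3 - <<'E'
from h import *
a=np.array([-.421,-.037,.906]); G=np.array([.597,-.0214,.1818])
go(G+.1*a,rot(a))
p,d=grab_frame("wrist");c=calibration("wrist");print(c);cv2.imwrite("pics/w1.png",p[:,:,::-1])
E
```

```text
turn [ 0.074 -0.871  0.019] shift [ 0.326 -0.655 -0.017] t 1.35 [0.4896 0.1058 0.2757]
{'mtx': array([[303.11425991,   0.        , 260.00281818],
       [  0.        , 303.11425991, 191.2008617 ],
       [  0.        ,   0.        ,   1.        ]]), 'world_from_camera': array([[-3.53600850e-04,  9.63731804e-01,  2.66872414e-01,
         4.20760532e-01],
       [ 9.99999764e-01,  4.98083214e-04, -4.73701519e-04,
         1.07205155e-01],
       [-5.89445889e-04,  2.66872183e-01, -9.63731752e-01,
         3.92926710e-01],
       [ 0.00000000e+00,  0.00000000e+00,  0.00000000e+00,
         1.00000000e+00]])}
```

View pics/w1.png

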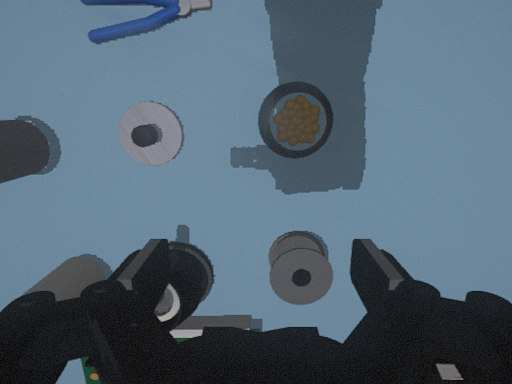

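The wrist view shows the lid at (150,135), the pot at (298,120), the reel at (300,270), and the holder at (170,285), partly behind the left finger. Next I go to a tilted hover above the handle end.

>>> step_arm(moves="0.02 -0.3 0 0.1 -0.25 0.03 0; 0.04 -0.6 0 0.2 -0.5 0.02 0; 0.07 -0.87 0.02 0.33 -0.65 0 0; 0.07 -0.87 0.02 0.33 -0.65 0 0; 0.07 -0.87 0.02 0.33 -0.65 0 0; 0.07 -0.87 0.02 0.33 -0.65 0 0")

```text
clock: 2.15
tcp_pos: [0.5544, -0.0195, 0.2766]
tool_rot: [[-0.907, -0.022, 0.421], [-0.007, 0.999, 0.037], [-0.421, 0.031, -0.907]]
wrist_force: [0.1, -0.1, -0.9]
gripper_width: 0.997
finger_force: 0.0
```

Run:
```python
from h import *
for n in("wrist","side"):
    c=calibration(n); 
    p,d=grab_frame(n); cv2.imwrite(f"pics/{n}2.png",p[:,:,::-1]);np.save(f"{n}2.npy",d);np.save(f"{n}2p.npy",p)
    if n=="wrist":
        W=pts(n,d,c);np.save("W2.npy",W)
        m=(p.max(2)<80)&(W[...,2]>.11)&(np.hypot(W[...,0]-.62,W[...,1]+.02)<.1)&(W[...,2]<.215)
        q=W[m]
        for a in np.arange(.11,.22,.01):
            s=q[(q[:,2]>=a)&(q[:,2]<a+.01)]
            if len(s): print(round(a,3),len(s),s.mean(0).round(4),s.min(0).round(4),s.max(0).round(4))
print(state()["tcp_pos"],state()["tool_rot"].round(3))
```

```text
0.12 35 [ 0.6137 -0.0187  0.1255] [ 0.6107 -0.0272  0.1211] [ 0.6175 -0.0104  0.1299]
0.13 51 [ 0.6094 -0.0181  0.1351] [ 0.6058 -0.0281  0.1303] [ 0.6158 -0.0105  0.14  ]
0.14 52 [ 0.605  -0.0196  0.1449] [ 0.6011 -0.0288  0.14  ] [ 0.6125 -0.011   0.1496]
0.15 63 [ 0.6003 -0.0198  0.1551] [ 0.5962 -0.0295  0.1501] [ 0.6062 -0.0119  0.1599]
0.16 70 [ 0.5957 -0.0208  0.1652] [ 0.5914 -0.0308  0.1601] [ 0.6024 -0.0128  0.17  ]
0.17 85 [ 0.5911 -0.0213  0.1753] [ 0.587  -0.0313  0.17  ] [ 0.5979 -0.0134  0.18  ]
0.18 94 [ 0.5867 -0.0219  0.1854] [ 0.5824 -0.0324  0.1803] [ 0.5947 -0.0137  0.1899]
0.19 202 [ 0.5833 -0.0235  0.1959] [ 0.5797 -0.0329  0.19  ] [ 0.5925 -0.015   0.2   ]
0.2 36 [ 0.5853 -0.021   0.2016] [ 0.5791 -0.032   0.2   ] [ 0.593  -0.016   0.2045]
[ 0.55450995 -0.01983097  0.27646224] [[-0.907 -0.022  0.421]
 [-0.007  0.999  0.037]
 [-0.421  0.031 -0.906]]
```

View pics/wrist2.png

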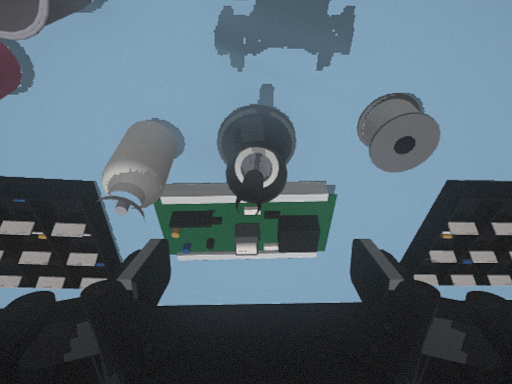

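The wrist view shows the handle end pointing at the gripper near (255,190), centred, with room for the fingers on both sides. I'll descend along its axis.

```bash
python3 -c "
from h import *
a=np.array([-.421,-.045,.906]);go([.597,-.0223,.1818],rot(a))"
```

```text
turn [ 0.02  -0.    -0.006] shift [ 0.212 -0.012 -0.473] t 2.25 [ 0.5545 -0.0198  0.2765]
```

>>> step_arm(moves="0.02 0 0 0.07 0 -0.16 0; 0.02 0 0 0.14 -0.01 -0.32 0; 0.02 0 0 0.212 -0.012 -0.473 0; 0.02 0 0 0.212 -0.012 -0.473 0; 0.02 0 0 0.212 -0.012 -0.473 0.5; 0.02 0 0 0.212 -0.012 -0.473 0.8; 0.02 0 0 0.212 -0.012 -0.473 1; 0.02 0 0 0.212 -0.012 -0.473 1; 0.02 0 0 0.212 -0.012 -0.473 1; 0.02 0 0 0.212 -0.012 -0.473 1; 0.02 0 0 0.212 -0.012 -0.473 1; 0.02 0 0 0.212 -0.012 -0.473 1")

```text
clock: 3.75
tcp_pos: [0.5969, -0.0227, 0.1829]
tool_rot: [[-0.906, -0.021, 0.423], [-0.002, 0.999, 0.047], [-0.423, 0.042, -0.905]]
wrist_force: [-4.3, 2.5, 8.6]
gripper_width: 0.203
finger_force: 58.1
```

>>> step_arm(moves="0 0 0 -0.07 -0.008 0.15 1; 0 0 0 -0.14 -0.016 0.3 1; 0 0 0 -0.21 -0.024 0.453 1; 0 0 0 -0.26 -0.05 0.6 1; 0 0.3 0 -0.3 -0.2 0.68 1; 0 0.6 0 -0.35 -0.35 0.68 1; 0 0.8 0 -0.4 -0.5 0.68 1; 0 0.87 0 -0.5 -0.5 0.68 1; -0.09 0.87 0 -0.5 -0.5 0.68 1; -0.09 0.87 0 -0.5 -0.5 0.68 1; -0.09 0.87 0 -0.5 -0.5 0.68 1")

```text
clock: 5.12
tcp_pos: [0.4963, -0.1228, 0.318]
tool_rot: [[-1.0, -0.011, 0.001], [-0.011, 1.0, 0.002], [-0.001, 0.002, -1.0]]
wrist_force: [0.1, 0.1, -0.5]
gripper_width: 0.205
finger_force: 59.1
```

Run:
```python
from h import *
s=state();print(s["tcp_pos"],s["tool_rot"].round(3),s["wrist_force"].round(2),s["gripper_width"])
tc=s["tcp_pos"]
for n in("wrist","side","top"):
    c=calibration(n); p,d=grab_frame(n); cv2.imwrite(f"pics/{n}3.png",p[:,:,::-1])
    W=pts(n,d,c)
    near=np.hypot(W[...,0]-tc[0],W[...,1]-tc[1])<.06
    for a in np.arange(tc[2]-.18,tc[2]-.02,.012):
        q=W[near&(W[...,2]>a)&(W[...,2]<a+.012)]
        if len(q)>8: print(n,round(a-tc[2]+.006,3),len(q),q.mean(0).round(4)[:2],q.min(0).round(4)[:2],q.max(0).round(4)[:2])
    q=W[near&(W[...,2]<tc[2]-.05)&(W[...,2]>.05)];print(n,"zmin",np.percentile(q[:,2],[0,1,3]) if len(q) else 0)
    for nm,(x,y) in dict(beaker=(.4708,-.201)).items():
        print(n,nm,circ(W,x,y,.05,.092,.108))
    print(n,"knob",circ(W,.454,-.031,.025,.025,.05))
```

```text
[ 0.4963479  -0.12276564  0.3179984 ] [[-1.    -0.011  0.001]
 [-0.011  1.     0.002]
 [-0.001  0.002 -1.   ]] [ 0.09  0.08 -0.53] 0.20472096048136393
wrist -0.162 98 [ 0.4732 -0.1208] [ 0.4695 -0.1434] [ 0.4849 -0.0972]
wrist -0.15 77 [ 0.4728 -0.1199] [ 0.4696 -0.1418] [ 0.4811 -0.0998]
wrist -0.138 112 [ 0.4734 -0.1212] [ 0.4696 -0.1436] [ 0.4843 -0.0977]
wrist -0.126 1439 [ 0.4913 -0.1214] [ 0.4695 -0.146 ] [ 0.5168 -0.096 ]
wrist -0.114 1067 [ 0.4883 -0.1202] [ 0.4705 -0.1449] [ 0.5158 -0.096 ]
wrist -0.102 44 [ 0.4927 -0.1211] [ 0.4915 -0.1245] [ 0.495  -0.1176]
wrist -0.09 43 [ 0.4925 -0.1211] [ 0.4916 -0.1244] [ 0.4945 -0.1178]
wrist -0.066 70 [ 0.4879 -0.1215] [ 0.4859 -0.1299] [ 0.4939 -0.1121]
wrist -0.054 189 [ 0.4879 -0.1213] [ 0.4857 -0.1303] [ 0.4938 -0.1123]
wrist -0.042 227 [ 0.488  -0.1217] [ 0.4857 -0.1306] [ 0.4935 -0.1125]
wrist -0.03 284 [ 0.4879 -0.1218] [ 0.4859 -0.131 ] [ 0.4924 -0.1131]
wrist -0.018 756 [ 0.4873 -0.1223] [ 0.4839 -0.1443] [ 0.4925 -0.0998]
wrist zmin [0.05005975 0.06627855 0.09852713]
wrist beaker [ 4.710e-01 -2.010e-01  3.820e-02  9.920e-02
[... 621 characters left out ...]
988 -0.1149]
side -0.078 25 [ 0.4948 -0.1175] [ 0.492  -0.1219] [ 0.4988 -0.114 ]
side -0.066 66 [ 0.4927 -0.1143] [ 0.4865 -0.1222] [ 0.5029 -0.1091]
side -0.054 90 [ 0.4925 -0.1144] [ 0.4868 -0.1269] [ 0.504  -0.1091]
side -0.042 93 [ 0.4929 -0.1144] [ 0.4865 -0.1246] [ 0.5041 -0.11  ]
side -0.03 85 [ 0.4923 -0.1144] [ 0.4854 -0.1325] [ 0.5064 -0.1039]
side -0.018 155 [ 0.4904 -0.1125] [ 0.4848 -0.1361] [ 0.5056 -0.0971]
side zmin [0.05011002 0.05248368 0.05747876]
side beaker [ 4.719e-01 -1.982e-01  3.910e-02  9.780e-02  3.830e+02]
side knob [ 4.541e-01 -2.930e-02  1.390e-02  3.780e-02  1.920e+02]
top zmin 0
top beaker None
top knob [ 4.537e-01 -3.300e-02  1.240e-02  3.990e-02  9.600e+01]
```

View pics/side3.png

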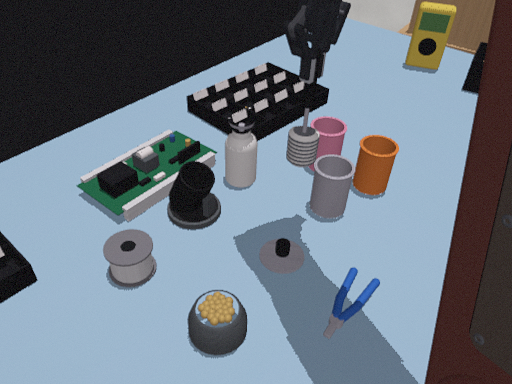

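The brush hangs straight and vertical in the grip: head at (303,145), beaker at (331,187). The brush axis is about (-1, +2) mm from the TCP, and the wrist camera puts the beaker at (0.471, -0.201).

>>> step_arm(moves="0 0 0 -0.05 -0.2 0 1; 0 0 0 -0.12 -0.4 0 1; 0 0 0 -0.12 -0.4 0 1; 0 0 0 -0.12 -0.4 -0.1 1; 0 0 0 -0.12 -0.4 -0.25 1; 0 0 0 -0.12 -0.4 -0.4 1; 0 0 0 -0.12 -0.4 -0.53 1; 0 0 0 -0.12 -0.4 -0.63 1; 0 0 0 -0.12 -0.4 -0.65 1;  0 0 0 -0.12 -0.4 -0.65 1")

```text
clock: 6.52
tcp_pos: [0.4729, -0.203, 0.1881]
tool_rot: [[-1.0, -0.011, 0.0], [-0.011, 1.0, 0.002], [-0.0, 0.002, -1.0]]
wrist_force: [-0.2, 0.6, -0.5]
gripper_width: 0.203
finger_force: 59.2
```

Run:
```python
from h import *
s=state();print(s["tcp_pos"],s["wrist_force"].round(2),s["gripper_width"])
for n in("wrist",):
    c=calibration(n); p,d=grab_frame(n); W=pts(n,d,c)
    print(circ(W,.471,-.201,.05,.092,.103))
    q=W[(np.hypot(W[...,0]-.471,W[...,1]+.201)<.028)&(W[...,2]<.09)&(W[...,2]>0)]; print(len(q),np.percentile(q[:,2],[50,90,98]) if len(q) else 0)
    for lo,hi,r in((.05,.082,.0255),(.083,.108,.0035),(.115,.15,.0095)):
        q=W[(np.hypot(W[...,0]-.471,W[...,1]+.201)<.0285)&(W[...,2]<hi)&(W[...,2]>lo)]
        if len(q):print(lo,len(q),q.min(0),q.max(0))
```

```text
[ 0.47292864 -0.20304549  0.1881127 ] [-0.21  0.6  -0.52] 0.2027632806308514
[ 4.706e-01 -2.012e-01  3.810e-02  9.920e-02  2.190e+03]
2659 [0.06745662 0.07195313 0.07468279]
0.05 2552 [ 0.44618417 -0.22629961  0.0501343 ] [ 0.49302821 -0.17623024  0.08194001]
0.083 80 [ 0.46799279 -0.20482991  0.08327746] [ 0.47133108 -0.19799253  0.10546496]
0.115 444 [ 0.46216229 -0.2107378   0.12260469] [ 0.47068062 -0.19253503  0.14999125]
```

>>> step_arm(moves="0 0 0 0 0 -0.02 1; 0 0 0 0 0 -0.03 1; 0 0 0 0 0 -0.035 1; 0 0 0 0 0 -0.035 1")

```text
clock: 7.08
tcp_pos: [0.4726, -0.2033, 0.1807]
tool_rot: [[-1.0, -0.011, -0.0], [-0.011, 1.0, 0.002], [0.0, 0.002, -1.0]]
wrist_force: [0.0, -0.5, -0.4]
gripper_width: 0.207
finger_force: 59.2
```

>>> step_arm(moves="0 0 0 0 0 -0.005 1; 0 0 0 0 0 -0.01 1; 0 0 0 0 0 -0.01 1")

```text
clock: 7.45
tcp_pos: [0.4727, -0.2033, 0.1788]
tool_rot: [[-1.0, -0.011, 0.0], [-0.011, 1.0, 0.001], [-0.0, 0.001, -1.0]]
wrist_force: [0.3, -0.1, 0.8]
gripper_width: 0.208
finger_force: 59.4
```

>>> step_arm(moves="0 0 0 0 0 -0.005 1; 0 0 0 0 0 -0.01 1; 0 0 0 0 0 -0.01 1")

```text
clock: 7.82
tcp_pos: [0.4736, -0.2037, 0.1787]
tool_rot: [[-1.0, -0.011, 0.003], [-0.011, 1.0, 0.0], [-0.003, 0.0, -1.0]]
wrist_force: [-3.3, 2.5, 19.4]
gripper_width: 0.21
finger_force: 61.8
```

Contact with the beaker floor at TCP z ≈ 0.179. Now the three strokes of about 68 mm.

>>> step_arm(moves="0 0 0 0 0 0.1 1; 0 0 0 0 0 0.24 1; 0 0 0 0 0 0.35 1; 0 0 0 0 0 0.35 1; 0 0 0 0 0 0.35 1; 0 0 0 0 0 0.24 1; 0 0 0 0 0 0.1 1; 0 0 0 0 0 0.03 1; 0 0 0 0 0 0.007 1; 0 0 0 0 0 0.005 1; 0 0 0 0 0 0.005 1")

```text
clock: 9.2
tcp_pos: [0.4727, -0.2031, 0.1788]
tool_rot: [[-1.0, -0.011, 0.0], [-0.011, 1.0, 0.002], [-0.0, 0.002, -1.0]]
wrist_force: [-3.9, 2.9, 13.2]
gripper_width: 0.21
finger_force: 61.3
```

>>> step_arm(moves="0 0 0 0 0 0.1 1; 0 0 0 0 0 0.24 1; 0 0 0 0 0 0.345 1; 0 0 0 0 0 0.345 1; 0 0 0 0 0 0.345 1; 0 0 0 0 0 0.24 1; 0 0 0 0 0 0.1 1; 0 0 0 0 0 0.03 1; 0 0 0 0 0 0.003 1; 0 0 0 0 0 0 1; 0 0 0 0 0 0 1")

```text
clock: 10.58
tcp_pos: [0.4727, -0.2031, 0.1789]
tool_rot: [[-1.0, -0.011, 0.0], [-0.011, 1.0, 0.002], [-0.0, 0.002, -1.0]]
wrist_force: [-3.5, 3.2, 10.6]
gripper_width: 0.204
finger_force: 61.0
```

>>> step_arm(moves="0 0 0 0 0 0.1 1; 0 0 0 0 0 0.24 1; 0 0 0 0 0 0.345 1; 0 0 0 0 0 0.345 1; 0 0 0 0 0 0.345 1")

```text
clock: 11.2
tcp_pos: [0.4724, -0.2031, 0.246]
tool_rot: [[-1.0, -0.011, -0.001], [-0.011, 1.0, 0.002], [0.001, 0.002, -1.0]]
wrist_force: [-0.4, -0.1, -0.5]
gripper_width: 0.206
finger_force: 59.2
```

Run:
```python
from h import *
s=state();print(s["tcp_pos"],s["wrist_force"].round(2),s["gripper_width"])
n="wrist";c=calibration(n); p,d=grab_frame(n); W=pts(n,d,c)
print(circ(W,.471,-.201,.05,.092,.103))
q=W[(np.hypot(W[...,0]-.471,W[...,1]+.201)<.028)&(W[...,2]<.16)&(W[...,2]>.11)]; print(len(q),np.percentile(q[:,2],[50,90,98]),q.min(0),q.max(0))
```

```text
[ 0.47237081 -0.20313303  0.24595646] [-0.37 -0.12 -0.46] 0.20626420098776269
[ 4.708e-01 -2.009e-01  3.840e-02  9.930e-02  1.523e+03]
2622 [0.12547414 0.13007222 0.14629869] [ 0.44543785 -0.22639765  0.1100055 ] [ 0.49227641 -0.17627764  0.15995907]
```

Third stroke finished: head top at z ≈ 0.130, half out, and the beaker hasn't moved. Next: withdraw and return above the holder.

>>> step_arm(moves="0 0 0 0 0 0.25 1; 0 0 0 0 0 0.45 1; 0 0 0 0 0.1 0.45 1; 0 0 0 0 0.35 0.45 1; 0 0 0 0.1 0.6 0.45 1; 0 -0.2 0 0.2 0.8 0.45 1; 0.04 -0.5 0 0.3 0.88 0.4 1; 0.09 -0.87 0 0.39 0.88 0.25 1; 0.09 -0.87 0 0.39 0.88 0.2 1; 0.09 -0.87 0 0.39 0.88 0.2 1; 0.09 -0.87 0 0.39 0.88 0.2 1;0.09 -0.87 0 0.39 0.88 0.2 1")

```text
clock: 12.75
tcp_pos: [0.5514, -0.0273, 0.2874]
tool_rot: [[-0.907, -0.02, 0.422], [-0.001, 0.999, 0.045], [-0.422, 0.04, -0.906]]
wrist_force: [0.5, -0.5, -0.6]
gripper_width: 0.206
finger_force: 59.2
```

Run:
```python
from h import *
from scipy.optimize import least_squares as LS
s=state();tc=s["tcp_pos"];a=-s["tool_rot"][:,2];print(tc,a,s["gripper_width"])
n="wrist";c=calibration(n); p,d=grab_frame(n); W=pts(n,d,c);cv2.imwrite("pics/wrist4.png",p[:,:,::-1])
# brush in tool frame
L=(W-tc)@s["tool_rot"]
for lo,hi in((.03,.065),(.075,.105),(.12,.17)):
    q=L[(np.abs(L[...,0])<.04)&(np.abs(L[...,1])<.04)&(L[...,2]>lo)&(L[...,2]<hi)]
    if len(q):print("brush tool-z",lo,len(q),np.percentile(q,[1,50,99],axis=0).round(4).tolist())
# base circle & tube
for nm,w in(("now",W),("W2",np.load("W2.npy"))):
    dk=np.hypot(w[...,0]-.65,w[...,1]+.015)<.07
    q=w[dk&(w[...,2]>.009)&(w[...,2]<.018)][:,:2]
    f=LS(lambda v:np.clip(.052-np.hypot(*(q-v).T),-.01,0),[.652,-.0125])  # all inside disc
    r=np.hypot(*(q-[.652,-.0125]).T); print(nm,"base minEnc",len(q),cv2.minEnclosingCircle(q.astype(np.float32)))
    B=np.array(cv2.minEnclosingCircle(q.astype(np.float32))[0])
    # tube wall: fit cylinder r .0335 with axis dir 25deg lean, unknown yaw and foot
    tm=dk&(w[...,2]>.03)&(w[...,2]<.09); q=w[tm]
    def res(v):
        ax=np.array([-np.sin(.4363)*np.cos(v[2]),-np.sin(.4363)*np.sin(v[2]),np.cos(.4363)])
        r=q-[v[0],v[1],.026]; return np.linalg.norm(np.cross(r,ax),axis=1)-.0335
    o=LS(res,[.67,-.012,.1],loss="soft_l1",f_scale=.001);print(nm,"tube floor centre x,y,yaw",o.x.round(4),"n",len(q),"rms",np.sqrt(np.median(res(o.x)**2)).round(4))
    v=o.x;ax=np.array([-np.sin(.4363)*np.cos(v[2]),-np.sin(.4363)*np.sin(v[2]),np.cos(.4363)])
    F=np.array([v[0],v[1],.026]);print(" axis",ax.round(4),"mouth",(F+.075*ax).round(4),"TCP home",(F+.175*ax).round(4))
```

```text
[ 0.55139351 -0.02732415  0.28737123] [-0.42163442 -0.04497766  0.90564973] 0.20558791102666302
brush tool-z 0.03 614 [[0.0033, -0.0076, 0.0304], [0.0093, 0.001, 0.045], [0.0107, 0.0101, 0.0643]]
brush tool-z 0.075 80 [[0.002, -0.0019, 0.0834], [0.0044, 0.0018, 0.0941], [0.0053, 0.0049, 0.1045]]
brush tool-z 0.12 1634 [[-0.0138, -0.0224, 0.1201], [0.0078, 0.0013, 0.1214], [0.0271, 0.0249, 0.1654]]
now base minEnc 2112 ((0.6537460684776306, -0.013163940981030464), 0.051718562841415405)
now tube floor centre x,y,yaw [ 0.6693 -0.0152 -0.0432] n 867 rms 0.0039
 axis [-0.4222  0.0183  0.9063] mouth [ 0.6377 -0.0138  0.094 ] TCP home [ 0.5954 -0.012   0.1846]
W2 base minEnc 2177 ((0.6542174816131592, -0.01312914676964283), 0.051989879459142685)
W2 tube floor centre x,y,yaw [ 0.6733 -0.0146  0.0661] n 2437 rms 0.0085
 axis [-0.4217 -0.0279  0.9063] mouth [ 0.6416 -0.0167  0.094 ] TCP home [ 0.5995 -0.0195  0.1846]
```

View pics/wrist4.png

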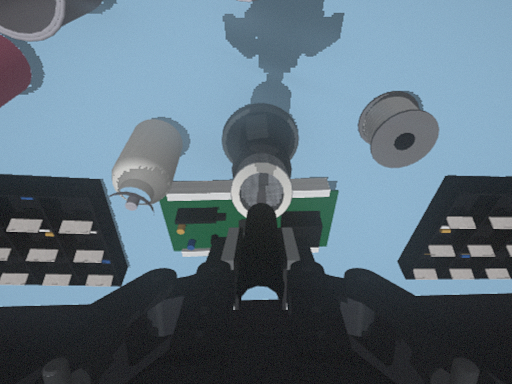

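The wrist view shows the tube mouth hidden directly behind the brush head at (262,190), so they are aligned. The base-circle fit (radius 51.9 mm) agrees with the pick pose to within 2 mm. Insert partway and check the force.

>>> step_arm(moves="0 0 0 0.04 0.006 -0.08 1; 0 0 0 0.08 0.013 -0.165 1; 0 0 0 0.113 0.017 -0.241 1; 0 0 0 0.113 0.017 -0.241 1")

```text
clock: 13.3
tcp_pos: [0.5731, -0.0238, 0.2376]
tool_rot: [[-0.908, -0.02, 0.419], [-0.001, 0.999, 0.046], [-0.42, 0.041, -0.907]]
wrist_force: [0.4, 0.3, -1.4]
gripper_width: 0.207
finger_force: 59.2
```

>>> step_arm(moves="0 0 0 0.04 0.004 -0.08 1; 0 0 0 0.08 0.008 -0.165 1; 0 0 0 0.11 0.011 -0.225 1; 0 0 0 0.125 0.012 -0.25 1; 0 0 0 0.125 0.012 -0.25 1; 0 0 0 0.125 0.012 -0.25 1")

```text
clock: 14.05
tcp_pos: [0.5984, -0.0216, 0.1891]
tool_rot: [[-0.906, -0.02, 0.422], [-0.001, 0.999, 0.045], [-0.422, 0.04, -0.906]]
wrist_force: [-0.7, -0.1, -0.8]
gripper_width: 0.21
finger_force: 59.2
```

>>> step_arm(moves="0 0 0 0.005 0.001 -0.01 1; 0 0 0 0.008 0.001 -0.017 1; 0 0 0 0.01 0.001 -0.022 1; 0 0 0 0.01 0.001 -0.022 1")

```text
clock: 14.55
tcp_pos: [0.6005, -0.0215, 0.1847]
tool_rot: [[-0.906, -0.02, 0.422], [-0.001, 0.999, 0.045], [-0.422, 0.04, -0.906]]
wrist_force: [-4.7, -1.6, 5.9]
gripper_width: 0.203
finger_force: 60.2
```

Floor contact at the expected depth. Release and back out along the axis.

>>> step_arm(moves="0 0 0 0 0 0 0.7; 0 0 0 0 0 0 0.4; 0 0 0 0 0 0 0; 0 0 0 0 0 0 0; 0 0 0 0 0 0 0; 0 0 0 0 0 0 0; 0 0 0 -0.07 -0.008 0.15 0; 0 0 0 -0.14 -0.016 0.3 0; 0 0 0 -0.22 -0.024 0.47 0; 0 0 0 -0.27 -0.03 0.57 0; 0 0 0 -0.27 -0.03 0.57 0; 0 0 0 -0.27 -0.03 0.57 0")

```text
clock: 16.05
tcp_pos: [0.5461, -0.0272, 0.2972]
tool_rot: [[-0.907, -0.02, 0.42], [-0.001, 0.999, 0.045], [-0.421, 0.041, -0.906]]
wrist_force: [-0.6, 1.3, 0.7]
gripper_width: 1.0
finger_force: 0.0
```

Run:
```python
from h import *
s=state();tc=s["tcp_pos"]
for n in("wrist","side"):
    c=calibration(n); p,d=grab_frame(n); W=pts(n,d,c);cv2.imwrite(f"pics/{n}5.png",p[:,:,::-1])
    q=W[(p.max(2)<80)&(W[...,2]>.12)&(np.hypot(W[...,0]-.62,W[...,1]+.02)<.1)&(W[...,2]<.215)]
    for a in np.arange(.13,.22,.01):
        t=q[(q[:,2]>=a)&(q[:,2]<a+.01)]
        if len(t): print(n,round(a,3),len(t),t.mean(0).round(4),t.min(0)[:2].round(4),t.max(0)[:2].round(4))
    print("knob",circ(W,.454,-.031,.025,.025,.05),"disc",circ(W,.454,-.031,.045,.006,.015),"beaker",circ(W,.471,-.201,.05,.092,.104))
print(s["gripper_width"],s["clock"]); go([.4537,-.0313,.2],rot([0,0,1]))
```

```text
wrist 0.13 21 [ 0.6035 -0.0203  0.1353] [ 0.5998 -0.0287] [ 0.6092 -0.0124]
wrist 0.14 24 [ 0.598  -0.0205  0.1454] [ 0.5946 -0.0298] [ 0.6034 -0.0129]
wrist 0.15 28 [ 0.5922 -0.0215  0.1555] [ 0.5883 -0.0308] [ 0.597  -0.0139]
wrist 0.16 31 [ 0.5867 -0.0221  0.1657] [ 0.5827 -0.0318] [ 0.5934 -0.0143]
wrist 0.17 33 [ 0.5811 -0.0227  0.1754] [ 0.5776 -0.0318] [ 0.5872 -0.0151]
wrist 0.18 46 [ 0.5754 -0.024   0.1857] [ 0.5719 -0.0326] [ 0.5823 -0.0159]
wrist 0.19 154 [ 0.5763 -0.0247  0.1948] [ 0.5702 -0.0342] [ 0.5882 -0.0158]
wrist 0.2 10 [ 0.5826 -0.0233  0.2016] [ 0.5793 -0.029 ] [ 0.5849 -0.0193]
knob None disc [ 4.87e-01 -3.03e-02  1.91e-02  9.70e-03  1.82e+02] beaker [ 4.871e-01 -1.957e-01  3.380e-02  9.920e-02  1.043e+03]
side 0.13 47 [ 0.6096 -0.0122  0.1351] [ 0.599  -0.0193] [ 0.6239 -0.009 ]
side 0.14 41 [ 0.6037 -0.0129  0.1455] [ 0.5945 -0.0204] [ 0.6152 -0.0083]
side 0.15 44 [ 0.5988 -0.0136  0.1548] [ 0.5895 -0.0206] [ 0.611  -0.0105]
side 0.16 50 [ 0.5938 -0.0141  0.1647] [ 0.5848 -0.0207] [ 0.6056 -0.0107]
side 0.17 52 [ 0.5875 -0.0153  0.175 ] [ 0.5788 -0.0235] [ 0.5993 -0.012 ]
side 0.18 53 [ 0.5816 -0.0166  0.1854] [ 0.5722 -0.028 ] [ 0.5955 -0.0128]
side 0.19 52 [ 0.5782 -0.0175  0.1944] [ 0.5711 -0.0265] [ 0.5871 -0.0137]
side 0.2 1 [ 0.584  -0.0201  0.2   ] [ 0.584  -0.0201] [ 0.584  -0.0201]
knob [ 4.531e-01 -2.840e-02  1.290e-02  3.800e-02  1.890e+02] disc [ 4.539e-01 -2.850e-02  4.010e-02  8.900e-03  9.880e+02] beaker [ 4.711e-01 -1.995e-01  3.940e-02  9.780e-02  3.910e+02]
1.0000880559752756 16.05
turn [-0.089  0.867 -0.022] shift [-0.462 -0.021 -0.484] t 16.15 [ 0.546  -0.0272  0.2968]
```

View pics/side5.png

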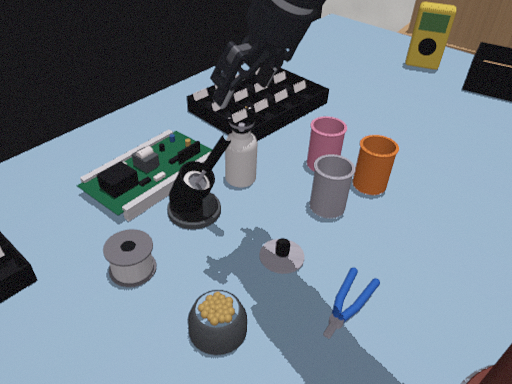

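The brush sits back in the tube at (200,180), leaning about 5° more than before, which is home. Lid at (282,253) and beaker at (331,187) are unchanged. Now the lid.

>>> step_arm(moves="0 0.3 0 -0.2 0 0 0; -0.04 0.6 0 -0.4 0 -0.1 0; -0.09 0.87 -0.02 -0.46 -0.02 -0.3 0; -0.09 0.87 -0.02 -0.46 -0.02 -0.5 0; -0.09 0.87 -0.02 -0.46 -0.02 -0.68 0; -0.09 0.87 -0.02 -0.46 -0.02 -0.68 0; -0.09 0.87 -0.02 -0.46 -0.02 -0.68 0")

```text
clock: 17.02
tcp_pos: [0.4548, -0.0314, 0.1629]
tool_rot: [[-1.0, -0.001, 0.001], [-0.001, 1.0, -0.001], [-0.001, -0.001, -1.0]]
wrist_force: [0.6, 0.5, 0.8]
gripper_width: 0.998
finger_force: 0.0
```

Run:
```python
from h import *
n="wrist";c=calibration(n); p,d=grab_frame(n); W=pts(n,d,c)
k=circ(W,.454,-.031,.03,.025,.05);print("knob",k,"disc",circ(W,.454,-.031,.05,.007,.014))
go([.4537,-.0313,.041],rot([0,0,1]))
```

```text
knob [ 4.532e-01 -3.090e-02  1.250e-02  3.930e-02  7.440e+02] disc [ 4.535e-01 -3.070e-02  3.950e-02  9.600e-03  4.743e+03]
turn [ 0.002  0.004 -0.002] shift [-0.007  0.001 -0.612] t 17.07 [ 0.4552 -0.0315  0.1633]
```

>>> step_arm(moves="0 0 0 -0.009 0.003 -0.2 0; 0 0 0 -0.009 0.003 -0.4 0; 0 0 0 -0.009 0.003 -0.55 0; 0 0 0 -0.009 0.003 -0.605 0; 0 0 0 -0.009 0.003 -0.605 0; 0 0 0 -0.009 0.003 -0.605 0.4; 0 0 0 -0.009 0.003 -0.605 0.7; 0 0 0 -0.009 0.003 -0.605 1; 0 0 0 -0.009 0.003 -0.605 1; 0 0 0 -0.009 0.003 -0.605 1; 0 0 0 -0.009 0.003 -0.605 1; 0 0 0 -0.009 0.003 -0.605 1")

```text
clock: 18.58
tcp_pos: [0.4528, -0.0308, 0.0418]
tool_rot: [[-1.0, -0.001, 0.001], [-0.001, 1.0, -0.001], [-0.001, -0.001, -1.0]]
wrist_force: [-1.8, 0.6, 9.3]
gripper_width: 0.27
finger_force: 58.3
```

>>> step_arm(moves="0 0 0 0 0 0.15 1; 0 0 0 0 0 0.4 1; 0 0 0 0 0 0.67 1; 0 0 0 0.02 -0.2 0.67 1; 0 0 0 0.05 -0.45 0.67 1; 0 0 0 0.09 -0.7 0.67 1; 0 0 0 0.09 -0.85 0.67 1; 0 0 0 0.09 -0.85 0.67 1; 0 0 0 0.09 -0.85 0.67 1")

```text
clock: 19.7
tcp_pos: [0.4701, -0.2001, 0.1749]
tool_rot: [[-1.0, -0.001, -0.001], [-0.001, 1.0, 0.0], [0.001, 0.0, -1.0]]
wrist_force: [0.2, 0.0, -0.3]
gripper_width: 0.27
finger_force: 59.1
```

Run:
```python
from h import *
s=state();tc=s["tcp_pos"];print(tc,s["wrist_force"].round(2),s["gripper_width"])
n="wrist";c=calibration(n); p,d=grab_frame(n); W=pts(n,d,c);cv2.imwrite("pics/wrist6.png",p[:,:,::-1])
z0=tc[2]-.0418
D=circ(W,tc[0],tc[1],.05,z0+.004,z0+.016);print("disc",D,z0)
q=W[(np.hypot(W[...,0]-tc[0],W[...,1]-tc[1])<.042)&(np.abs(W[...,2]-z0-.010)<.005)]
A=np.c_[q[:,:2]-tc[:2],np.ones(len(q))];print("tilt",np.linalg.lstsq(A,q[:,2],rcond=None)[0].round(4))
r=W[(np.hypot(W[...,0]-.471,W[...,1]+.201)<.05)&(np.abs(W[...,2]-.099)<.004)];print("rim pts",len(r),r.min(0),r.max(0))
```

```text
[ 0.47007567 -0.20008569  0.17494269] [ 0.24  0.01 -0.25] 0.26968013130332147
disc [ 4.708e-01 -1.994e-01  3.970e-02  1.426e-01  8.750e+03] 0.13314268612243652
tilt [-0.0004  0.0008  0.1426]
rim pts 808 [ 0.43253849 -0.23559203  0.09613843] [ 0.45475373 -0.17140837  0.10179409]
```

View pics/wrist6.png

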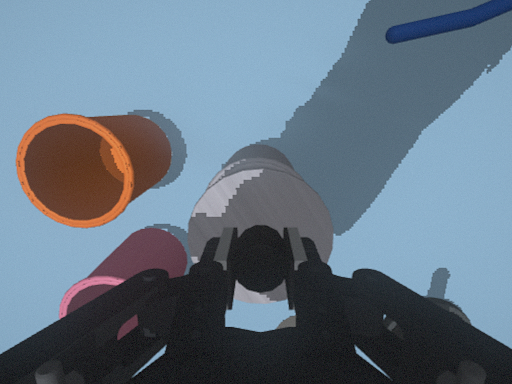

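The lid is held level at (262,235), above the beaker behind it; its centre is 1.6 mm off in y. Correct and descend gently.

>>> step_arm(moves="0 0 0 0 -0.008 -0.04 1; 0 0 0 0 -0.008 -0.09 1; 0 0 0 0 -0.008 -0.12 1; 0 0 0 0 -0.008 -0.15 1; 0 0 0 0 -0.008 -0.17 1; 0 0 0 0 -0.008 -0.185 1; 0 0 0 0 -0.008 -0.185 1; 0 0 0 0 -0.008 -0.185 1")

```text
clock: 20.75
tcp_pos: [0.4706, -0.2024, 0.1383]
tool_rot: [[-1.0, -0.001, 0.0], [-0.001, 1.0, -0.001], [-0.0, -0.001, -1.0]]
wrist_force: [-0.1, -1.3, -2.4]
gripper_width: 0.273
finger_force: 59.1
```

>>> step_arm(moves="0 0 0 0 0.002 -0.005 1; 0 0 0 0 0.002 -0.01 1; 0 0 0 0 0.002 -0.013 1; 0 0 0 0 0.002 -0.013 1")

```text
clock: 21.25
tcp_pos: [0.4705, -0.2019, 0.1358]
tool_rot: [[-1.0, -0.001, 0.0], [-0.001, 1.0, -0.001], [-0.0, -0.001, -1.0]]
wrist_force: [-2.2, 0.7, 4.3]
gripper_width: 0.269
finger_force: 59.8
```

Rim contact (4 N) at exactly the seated height. Release straight and lift.

>>> step_arm(moves="0 0 0 0 0 0 0.8; 0 0 0 0 0 0 0.5; 0 0 0 0 0 0 0.2; 0 0 0 0 0 0 0; 0 0 0 0 0 0 0; 0 0 0 0 0 0 0; 0 0 0 0 0 0.1 0; 0 0 0 0 0 0.3 0; 0 0 0 0 0 0.6 0; 0 0 0 0 0 0.9 0; 0 0 0 0 0 0.9 0; 0 0 0 0 0 0.9 0")

```text
clock: 22.75
tcp_pos: [0.4703, -0.2018, 0.3152]
tool_rot: [[-1.0, -0.001, 0.0], [-0.001, 1.0, -0.001], [-0.0, -0.001, -1.0]]
wrist_force: [0.2, 0.3, -0.0]
gripper_width: 1.001
finger_force: 0.0
```

Run:
```python
from h import *
s=state();print(s["tcp_pos"],s["wrist_force"].round(2),s["clock"])
for n in("wrist","side"):
    c=calibration(n); p,d=grab_frame(n); W=pts(n,d,c)
    q=W[(np.hypot(W[...,0]-.471,W[...,1]+.201)<.038)&(np.abs(W[...,2]-.104)<.007)]
    A=np.c_[q[:,:2]-[.471,-.201],np.ones(len(q))];print(n,"disc",circ(W,.471,-.201,.05,.1,.111),"tilt",np.linalg.lstsq(A,q[:,2],rcond=None)[0].round(4),"knob",circ(W,.471,-.201,.03,.12,.15),"wall",circ(W,.471,-.2,.05,.02,.06))
    if n=="side": cv2.imwrite("pics/side7.png",p[:,:,::-1])
```

```text
[ 0.470346   -0.20184845  0.31518665] [ 0.2   0.34 -0.01] 22.75
wrist disc [ 4.714e-01 -2.009e-01  3.960e-02  1.036e-01  3.332e+03] tilt [-0.0008  0.0013  0.1036] knob [ 4.710e-01 -2.011e-01  1.230e-02  1.333e-01  4.880e+02] wall [ 4.437e-01 -1.989e-01  2.250e-02  3.870e-02  7.100e+01]
side disc [ 4.713e-01 -1.993e-01  4.050e-02  1.026e-01  7.380e+02] tilt [ 0.0065 -0.0006  0.1028] knob [ 4.716e-01 -1.974e-01  1.300e-02  1.313e-01  1.590e+02] wall [ 4.690e-01 -1.946e-01  3.520e-02  4.060e-02  5.910e+02]
```

View pics/side7.png

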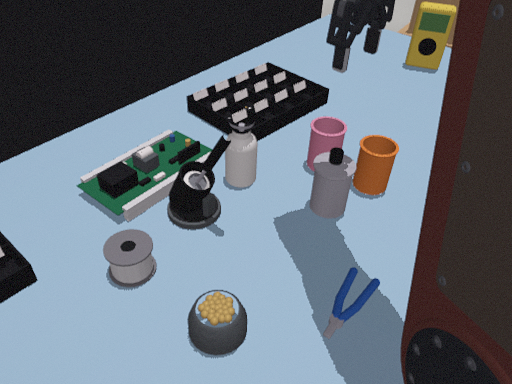

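The lid is seated level on the beaker at (331,185), with the disc top at 104 mm. The brush is home at (200,180), the bystanders are unmoved and the arm is clear.

```bash
python3 -c "
from plant import bot
print(bot.hand_in())"
```

```text
the job is handed in; nothing more can be done
None
```

I scrubbed the beaker with three full strokes, returned the brush to its holder, seated the lid level, saw no shift in the beaker or bystanders, and handed the job in at about 23 s; no verdict came back.

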